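# Ready the bolts and hold the gearbox cover for bolting

### The arm

A 6-joint arm with a two-finger parallel gripper is mounted at the origin on the work surface. World frame = base frame: x ahead of the robot, y to its left, z up, the work surface at z = 0. Lengths are in m, angles in rad, forces in N, time in s.
With the tool pointing down it reaches from about 0.275 to 0.825 m from the base axis. Payload 4.9 kg.
Tool frame: the origin (TCP) lies at the very end of the fingers, on their centre line; the grasp point (between the pads) lies 19 mm behind it (robot.hold_point_z is the z of the grasp point in the tool frame, in m); z points along the fingers, y is the line along which they close (so a half turn about z gives the same grasp; the last joint's range is limited). The gripper opens to 85 mm and grips with 20 to 120 N. Pads are 22 mm wide; open, the fingers measure 114 mm over their backs; the gripper's body (76 mm by 85 mm) begins 54 mm behind the grasp point. The pads swing forward as they close: fully open they stand 13 mm farther back than shut.
Start: joints at [-1.292, 0.326, -0.193, 1.052, 0, 1.437], TCP at [0.221, -0.504, 0.231] pointing down, gripper open.
Joint ranges: [-2.65, 2.65], [-0.97, 1.79], [-1.3, 1.35], [-1.93, 2.1], [-1.47, 1.37], [-3.14, 3.14]. Speed limits (rad/s): [2.57, 2.57, 3.14, 3.14, 3.14, 3.14].

### API

Orientations are given as a unit quaternion [w, x, y, z].
In Python, from station import robot, eyes, sign_off gives the robot as it stands.
- The arm moves only by the shell command python3 -m handwheel 'ROWS'. ROWS is JSON, a list that holds one entry, the list of rows, each a list of 5 numbers: the opening, from -1 (shut) to 1 (fully open), then the shift along the tool's x, y, z in m, then the turn about the tool's z in rad. A call has exactly 10 rows; each row is the pose to reach, as a shift and turn from the pose commanded when the call began, along the tool's axes at that moment; what a row does not reach only later rows make up. A row lasts 1/8 s, in which the tool goes at most 62.5 mm and 10.7 degrees, less where a joint would pass 70% of its speed; a pose out of reach is approached as far as the arm can. A call with a gripper value outside its range is refused whole. The fingers move at their own pace and stop on an object; the grip force is fixed at half the most. Time passes only in rows, so rows that repeat a pose let the fingers close, or fill a call up. It gives the time, the measured TCP pose, the force, the opening and the grip force at its end, in the units of the state.
- robot.get_state(): the state, without advancing time (a new reading comes with each control period).
- eyes.snapshot(name): name is "side" or "top" or "wrist"; returns the picture (480x640x3 uint8, red, green, blue); there is no depth.
- eyes.camera_params(name): a dict with "fx", "fy", "cx", "cy" (pixels), "cam_to_world" (4x4, takes a point from camera to world coordinates). Camera axes: x right, y down, z forward; pixel columns grow to the right and rows downward; lengths in m; the calibration is good to about 2 mm. The wrist camera is an equidistant fisheye: a pixel r from the principal point sees the ray r / f radians off the axis. A picture is of the moment at which its call begins: read the wrist's pose just before it. camera_params takes no time and is no camera call; for the wrist camera it gives the pose at the moment of the call.
- sign_off(): hands the job in; it is judged then, once.
The state is a dict: "time": time; "q": joint angles; "qvel": joint speeds; "joint_torque": joint torques, N m; "ee_pos": TCP position; "eef_rot": TCP orientation; "wrist_force": force on the tool from outside, world axes, zero at the start; "ft_torque": the same for the moment, N m; "finger_gap": finger opening in m; "grasp_force": force on a finger pad.
Only numpy, scipy, OpenCV 4.12 (cv2) and the standard library are available. Lean on these libraries where they do the work, as an engineer would, in place of code of your own. Each camera call takes 0.05 s, during which the arm holds its last target. There are 200 camera calls.

### The job

Help your mate close the gearbox casing: in the bolt tray, stand the fallen bolt back up on its head in its gap in the row and let go of it, so that all four bolts stand ready. Then pick up the aluminium cover by its handle and hold it still and level, hovering about 25 mm above the casing and not touching it, with its four holes lined up over the four threaded holes; finish while still holding it there. Do not knock over the standing bolts or shove the other things on the bench about.

Things in the scene. Friction and masses are not known exactly. Their poses are not given: they have to be found in the camera images.
- fallen_mid (a point): Centre of the fallen steel bolt, half-way along its axis. 55 mm long overall: hexagon head 24 mm across flats, 10 mm thick; round shank 16 mm thick, 45 mm long; about 0.11 kg. Its z axis runs from head to shank tip. It starts lying across the tray, head on the tray's -x side (towards the robot), tip drooping 5 degrees to the tray floor. It is to stand on its head, tip up.
- bolt_fallen: The fallen bolt; origin at the centre of the flat end face of the fallen bolt's head (the face that must end on the tray floor), 27.5 mm from fallen_mid, same axes. Let go leaning less than about 20 degrees, the bolt rocks upright.
- bolt_a: A standing bolt like the fallen one, in the tray; origin at the centre of the head's end face, on the tray floor; z axis up along the bolt, 55 mm tall. It must stay standing.
- bolt_b: Another standing bolt, same as bolt_a.
- bolt_c: Another standing bolt, same as bolt_a.
- lane: The bolt tray, a fixed shallow dark sheet-steel tray, 120 mm (its x, across the row) by 310 mm (its y, along the row), rim 12 mm high, walls and floor 3 mm thick; origin at the centre of its underside. Four places about 75 mm apart along its y, in one row about 15 mm to the -x side of its middle line; three have a standing bolt, the fourth the fallen one (its head face is at its place).
- cover_grip (a point): Centre of the cover's handle bar: straight bar 86 mm long along the cover's x, 16 mm wide (cover y) and 16 mm high, its centre 39 mm above the cover's underside; 23 mm of clear height between it and the plate, closed by a 14 mm thick post at each end. Cover's z axis is up. The cover weighs about 0.45 kg.
- cover: Cover, loose flat aluminium plate 160 mm (its x) by 120 mm (its y), 8 mm thick, with a through hole of 26 mm diameter near each corner and a bar handle on top; starts flat on the bench. Origin at the centre of its underside.
- hole0 (a point): Centre of the cover's hole at its +x +y corner (62 mm, 42 mm from the middle), on the underside. The other three holes are at the mirrored places; the pattern is the same after a half turn, and either way round will do.
- hole2 (a point): Centre of the cover's hole at its -x -y corner, on the underside.
- casing: Gearbox casing, fixed grey painted box 160 mm (its x) by 120 mm (its y), 60 mm high, open in the middle, with a 16 mm threaded hole near each corner of its flat top. Origin at the centre of its underside, z up.
- casing_top (a point): Centre of the casing's top face, 60 mm above the bench, axes as the casing.
- thread0 (a point): Centre of the threaded hole at the casing's +x +y corner (62 mm, 42 mm from the middle), on the top face.
- thread2 (a point): Centre of the threaded hole at the casing's -x -y corner, on the top face.
- hammer: Loose, no need to handle it; leave it where it is. Hammer lying on the bench, origin in its middle on the bench.
- wrench: Loose, no need to handle it; leave it where it is. Steel wrench lying on the bench between the robot and the work.
- offcut: Loose, no need to handle it; leave it where it is. Red painted steel offcut 50 x 30 x 12 mm.
- bushing: Loose, no need to handle it; leave it where it is. Brass stepped bushing, 44 mm diameter, 34 mm high.
- oilcan: Loose, no need to handle it; leave it where it is. Blue can 52 mm diameter, 110 mm high.
- curvedbar: Loose, no need to handle it; leave it where it is. Curved flat steel bar, about 240 mm along the bend, 12 mm high.
- washer: Loose, no need to handle it; leave it where it is. Large steel washer, 44 mm diameter, 6 mm thick.
Not all that is in view belongs to the job. Of the things that look like the bushing, take the one that is farthest from the robot's base at the start.

How it is judged:
By the outcome, as a careful person would: the job done as asked, in the order asked, and still so for the second after the job is handed in, while the arm keeps its last pose, push and grip.
It also fails if it takes over 69 s, if anything falls off the work surface, if the arm or the gripper's body presses on something with over 40 N, if the wrist force passes 120 N, or if a joint passes its speed limit or range.

## Working session

There is one attempt and no reset: what is moved stays moved. The work goes in short steps, Python scripts to look and compute and a shell command to move; the robot and the scene stay as the last step left them, time stands still between calls to the robot, and variables do not carry over. Pictures are saved under pics/ and viewed, at most 10 in all, crops included, and the job is handed in when it is done.

```bash
ls; mkdir -p pics; python3 - <<'E'
from station import robot, eyes
import cv2,numpy as np
s=robot.get_state();print(s['time'],s['ee_pos'],s['eef_rot'],s['finger_gap'],robot.hold_point_z)
for n in ("top","side"):
    im=eyes.snapshot(n);cv2.imwrite(f"pics/{n}0.png",im[:,:,::-1])
    p=eyes.camera_params(n);print(n,p['fx'],p['fy'],p['cx'],p['cy'],np.round(p['cam_to_world'],4).tolist())
E
```

```text
pics
0.0 [ 0.22050722 -0.50322545  0.23050021] [-8.65384918e-04  9.78768727e-01  2.04965917e-01 -6.12735355e-05] 0.0855753342080851 -0.0187
top 472.21273836579417 472.21273836579417 319.27000190613626 239.91724020982056 [[-0.0078, -0.9936, 0.1131, 0.4248], [-0.9999, 0.0088, 0.0084, 0.0015], [-0.0094, -0.113, -0.9935, 0.9761], [0.0, 0.0, 0.0, 1.0]]
side 598.1392256091286 598.1392256091286 310.4678419953727 235.1589801809299 [[-0.9064, -0.2116, 0.3655, 0.0982], [-0.4223, 0.4532, -0.785, 0.9661], [0.0005, -0.8659, -0.5002, 0.6866], [0.0, 0.0, 0.0, 1.0]]
```

View pics/top0.png

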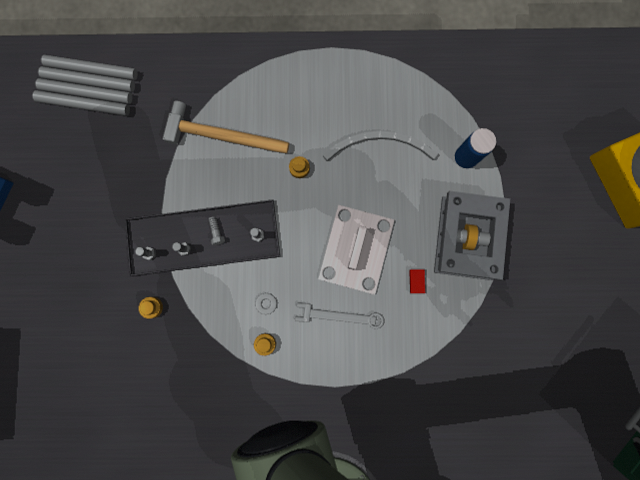

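View pics/side0.png

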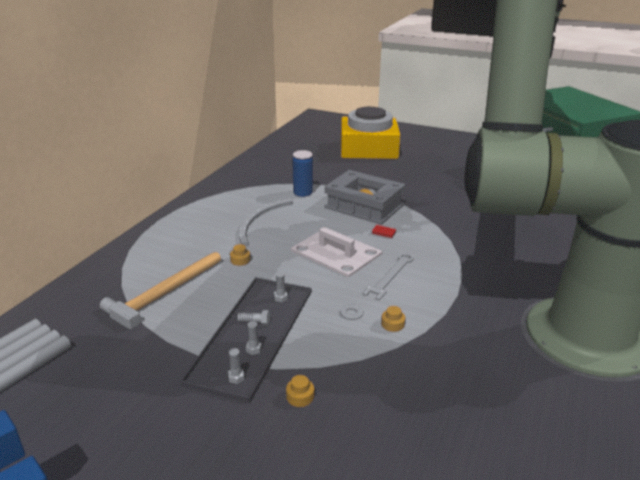

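Top view: the tray is at px (128–282, 200–275), with standing bolts near (145,253), (181,247) and (256,234). The fallen bolt is at (213,218)–(222,242), head low (robot side). The cover is around (357,250) and the casing around (475,235). Bushing look-alikes are at (150,307), (264,344) and (300,167). The farthest from the base is (300,167), but nothing there needs handling. Next I'll enlarge the tray, cover and casing.

```bash
cat > h.py <<'E'
import cv2,numpy as np
from station import robot,eyes
def ray(n,px,p=None):
    p=p or eyes.camera_params(n);T=np.array(p['cam_to_world'])
    x=(px[0]-p['cx'])/p['fx'];y=(px[1]-p['cy'])/p['fy'];return T[:3,3],T[:3,:3]@np.array([x,y,1.])
def onz(n,px,z):
    o,d=ray(n,px);return o+d*(z-o[2])/d[2]
def proj(n,P):
    p=eyes.camera_params(n);T=np.linalg.inv(np.array(p['cam_to_world']));c=T[:3,:3]@P+T[:3,3]
    return np.array([p['fx']*c[0]/c[2]+p['cx'],p['fy']*c[1]/c[2]+p['cy']])
def yaw():
    # tool axes in world
    from scipy.spatial.transform import Rotation as R
    q=robot.get_state()['eef_rot'];return R.from_quat([q[1],q[2],q[3],q[0]]).as_matrix()
E
python3 - <<'E'
from h import *
t=cv2.imread('pics/top0.png');s=cv2.imread('pics/side0.png')
a=cv2.resize(t[200:276,122:290],None,fx=4.7,fy=4.7,interpolation=cv2.INTER_CUBIC)
b=cv2.resize(t[186:296,315:517],None,fx=2.2,fy=2.2,interpolation=cv2.INTER_CUBIC)
c=cv2.resize(s[265:400,180:320],(0,0),fx=1.75,fy=1.75)
o=np.zeros((600,800,3),np.uint8);o[:a.shape[0],:a.shape[1]]=a;o[358:358+b.shape[0],:b.shape[1]]=b;o[358:358+c.shape[0],450:450+c.shape[1]]=c
cv2.imwrite('pics/crop0.png',o)
# cover: bright low-saturation pinkish; red dominance
f=t.astype(int);m=((f[:,:,2]-f[:,:,0]>5)&(f[:,:,2]>130)&(f[:,:,2]-f[:,:,0]<60)).astype(np.uint8)
m[:, :310]=0;m[:,400:]=0;m[:195]=0;m[300:]=0
cs,_=cv2.findContours(m,cv2.RETR_CCOMP,cv2.CHAIN_APPROX_NONE)
for k in cs:
    if cv2.contourArea(k)>40: print('cover',cv2.contourArea(k),cv2.minAreaRect(k),cv2.boundingRect(k))
g=cv2.cvtColor(t,cv2.COLOR_BGR2GRAY)
roi=g[195:280,436:512];m2=(roi<45).astype(np.uint8)
cs,_=cv2.findContours(m2,cv2.RETR_LIST,cv2.CHAIN_APPROX_NONE)
for k in cs:
    if 15<cv2.contourArea(k)<300:
        M=cv2.moments(k);print('dark',cv2.contourArea(k),M['m10']/M['m00']+436,M['m01']/M['m00']+195)
E
```

```text
cover 2624.5 ((356.2607116699219, 249.03173828125), (58.011226654052734, 76.28365325927734), 15.068490028381348) (328, 206, 66, 88)
cover 154.0 ((383.0, 225.5), (13.435029029846191, 13.435027122497559), 45.0) (376, 218, 15, 16)
cover 155.0 ((344.0, 215.0), (14.0, 14.0), 0.0) (337, 208, 15, 15)
dark 19.0 483.4473684210526 217.0438596491228
dark 253.5 507.92965154503617 247.3740959894806
```

View pics/crop0.png

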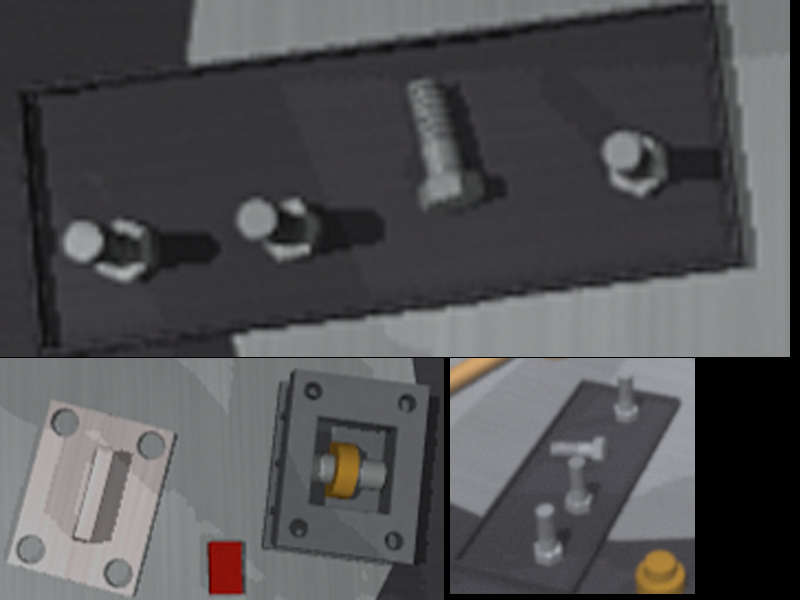

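The crop shows the fallen bolt with its head low at px ≈(217,240) and tip at ≈(211,219). The other three bolts stand. The cover holes are near (344,215), (384,226), (329,273) and (369,284), and the casing threads near (457,201), (500,207), (451,263) and (494,269).

```bash
cat > m.py <<'E'
from h import *
t=cv2.imread('pics/top0.png');g=cv2.cvtColor(t,cv2.COLOR_BGR2GRAY).astype(float)
def cen(p,r,w):
    x0,y0=int(round(p[0])),int(round(p[1]));y,x=np.mgrid[y0-r:y0+r+1,x0-r:x0+r+1];v=w[y0-r:y0+r+1,x0-r:x0+r+1]
    v=np.clip(v-np.median(v),0,None);v[v<0.4*v.max()]=0;return np.array([(x*v).sum(),(y*v).sum()])/v.sum()
def rect(name,H):
    H=np.array(H);c=H.mean(0);ax=(H[0]-H[2])+(H[1]-H[3]);print(name,c.round(4),'xaxis deg',np.degrees(np.arctan2(ax[1],ax[0])).round(2),'sides',np.linalg.norm(H[0]-H[2]).round(4),np.linalg.norm(H[0]-H[1]).round(4))
rb=t[:,:,2].astype(float)-t[:,:,0]
K=[cen(p,6,255-g) for p in [(457.3,201),(500,206.9),(450.9,263.3),(494.1,269.2)]]
C=[cen(p,9,-rb) for p in [(344.5,215.1),(384.1,226),(328.6,272.8),(368.6,283.7)]]
print(np.round(K,1).tolist(),np.round(C,1).tolist())
rect('casing',[onz('top',p,.06) for p in K]);rect('cover',[onz('top',p,.004) for p in C])
rect('cover typed',[onz('top',p,.004) for p in [(344.5,215.1),(384.1,226),(328.6,272.8),(368.6,283.7)]])
tip=onz('top',(211.2,219),.013);hd=onz('top',(217.3,240),.016);print('bolt tip',tip.round(4),'head',hd.round(4),np.linalg.norm(hd-tip))
for p in [(66,240),(257,219),(622,152)]: print('standing top',onz('top',(p[0]/4.7+122,p[1]/4.7+200),.058).round(4))
print('side tip/head on',onz('side',(240,318),.011).round(4),onz('side',(263,316),.014).round(4))
print(np.round(yaw(),3).tolist())
E
python3 m.py
```

```text
[[456.8, 200.4], [499.9, 205.3], [450.2, 262.4], [493.9, 268.5]] [[343.7, 213.6], [385.2, 225.9], [327.2, 273.4], [369.0, 285.3]]
casing [ 0.5382 -0.2948  0.06  ] xaxis deg -8.21 sides 0.123 0.0847
cover [ 0.5152 -0.0665  0.004 ] xaxis deg -16.16 sides 0.1292 0.0898
cover typed [ 0.5155 -0.0669  0.004 ] xaxis deg -16.08 sides 0.1246 0.0852
bolt tip [0.58   0.2328 0.013 ] head [0.5358 0.2188 0.016 ] 0.04644600292353228
standing top [0.5106 0.3684 0.058 ]
standing top [0.5187 0.2888 0.058 ]
standing top [0.5455 0.1367 0.058 ]
side tip/head on [0.5808 0.2335 0.011 ] [0.5437 0.214  0.014 ]
[[0.916, 0.401, -0.0], [0.401, -0.916, 0.002], [0.0, -0.002, -1.0]]
```

```bash
python3 -m handwheel '[[[-0.06,0.622,-0.53,0.09,0.15],[-0.06,0.622,-0.53,0.09,0.15],[-0.06,0.622,-0.53,0.09,0.15],[-0.06,0.622,-0.53,0.09,0.15],[-0.06,0.622,-0.53,0.09,0.15],[-0.06,0.622,-0.53,0.09,0.15],[-0.06,0.622,-0.53,0.09,0.15],[-0.06,0.622,-0.53,0.09,0.15],[-0.06,0.622,-0.53,0.09,0.15],[-0.06,0.622,-0.53,0.09,0.15]]]'
```

```text
time: 1.35
ee_pos: [0.4927, 0.057, 0.1625]
eef_rot: [0.0, 0.991, 0.131, 0.0]
wrist_force: [0.9, 0.1, 0.2]
finger_gap: 0.0403
grasp_force: 0.0
```

```bash
python3 -m handwheel '[[[-0.06,0.128,-0.147,0.03,0],[-0.06,0.128,-0.147,0.03,0],[-0.06,0.128,-0.147,0.03,0],[-0.06,0.128,-0.147,0.03,0],[-0.06,0.128,-0.147,0.03,0],[-0.06,0.128,-0.147,0.03,0],[-0.06,0.128,-0.147,0.03,0],[-0.06,0.128,-0.147,0.03,0],[-0.06,0.128,-0.147,0.03,0],[-0.06,0.128,-0.147,0.03,0]]]'
python3 - <<'E'
from h import *
p=eyes.camera_params('wrist');im=eyes.snapshot('wrist');cv2.imwrite('pics/w1.png',im[:,:,::-1])
import pickle;pickle.dump(p,open('w1.pkl','wb'));print(p)
E
```

```text
time: 2.6
ee_pos: [0.5776, 0.23, 0.133]
eef_rot: [-0.0, 0.991, 0.131, 0.0]
wrist_force: [-0.4, 0.4, 0.4]
finger_gap: 0.0402
grasp_force: 0.0
{'fx': 371.64829954431775, 'fy': 371.64829954431775, 'cx': 320.00767730473206, 'cy': 234.25591064150112, 'cam_to_world': array([[ 2.60233289e-01, -9.16279107e-01, -3.04485195e-01,
         6.55860950e-01],
       [-9.65545765e-01, -2.46921236e-01, -8.21661648e-02,
         2.50353713e-01],
       [ 1.03279537e-04,  3.15376762e-01, -9.48966537e-01,
         2.75871005e-01],
       [ 0.00000000e+00,  0.00000000e+00,  0.00000000e+00,
         1.00000000e+00]])}
```

View pics/w1.png

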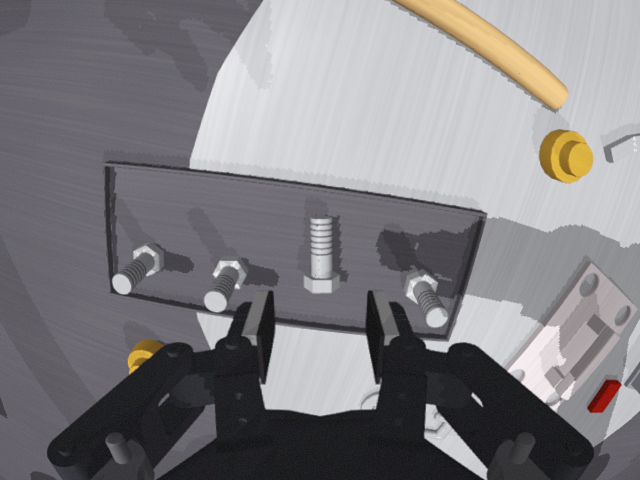

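The wrist view shows the fallen bolt aligned with the tool x axis, tip at px (321,219) and head at about (321,285). The open fingers straddle column 320.

```bash
cat >> h.py <<'E'
def wz(p,px,z):
    d=np.array([px[0]-p['cx'],px[1]-p['cy']]);r=np.hypot(*d);a=r/p['fx'];v=np.append(d/r*np.sin(a),np.cos(a));T=np.array(p['cam_to_world']);w=T[:3,:3]@v
    return T[:3,3]+w*(z-T[2,3])/w[2]
E
python3 - <<'E'
from h import *
import pickle;p=pickle.load(open('w1.pkl','rb'))
for n,px,z in [('tip',(321,218),.016),('head front top',(321,282),.024),('face',(321,292),.018),('a',(122,284),.058),('b',(215,301),.058),('c',(436,316),.058)]: print(n,wz(p,px,z).round(4))
E
```

```text
tip [0.5847 0.2304 0.016 ]
head front top [0.5388 0.218  0.024 ]
face [0.5276 0.215  0.018 ]
a [0.512  0.3601 0.058 ]
b [0.5208 0.2883 0.058 ]
c [0.5487 0.1369 0.058 ]
```

```bash
python3 -m handwheel '[[[-0.3,0.003,0.001,0.06,0],[-0.3,0.003,0.001,0.1,0],[-0.3,0.003,0.001,0.12,0],[-0.3,0.003,0.001,0.127,0],[-0.3,0.003,0.001,0.127,0],[-0.67,0.003,0.001,0.127,0],[-0.67,0.003,0.001,0.127,0],[-0.67,0.003,0.001,0.127,0],[-0.67,0.003,0.001,0.127,0],[-0.67,0.003,0.001,0.127,0]]]'
```

```text
time: 3.9
ee_pos: [0.5818, 0.2303, 0.0068]
eef_rot: [-0.0, 0.991, 0.131, 0.001]
wrist_force: [0.8, 1.1, 6.4]
finger_gap: 0.0152
grasp_force: 23.5
```

```bash
python3 -m handwheel '[[[-0.67,0,0,-0.02,0],[-0.67,0,0,-0.04,0],[-0.67,0,0,-0.06,0],[-0.67,0,0,-0.08,0],[-0.67,0,0,-0.1,0],[-0.67,0,0,-0.12,0],[-0.67,0,0,-0.12,0],[-0.67,0,0,-0.12,0],[-0.67,0,0,-0.12,0],[-0.67,0,0,-0.12,0]]]'
python3 - <<'E'
from h import *
im=eyes.snapshot('wrist');s=eyes.snapshot('side')
o=np.hstack([im[180:480,140:500],s[180:380,150:390].repeat(1,0)[:200].copy().__class__((0,0,3),np.uint8) if 0 else cv2.resize(s[180:380,170:410],(360,300))])
cv2.imwrite('pics/w2.png',o[:,:,::-1])
E
```

```text
time: 5.15
ee_pos: [0.5802, 0.2298, 0.125]
eef_rot: [0.0, 0.991, 0.131, -0.001]
wrist_force: [-0.4, 0.0, -0.9]
finger_gap: 0.0146
grasp_force: 23.1
```

View pics/w2.png

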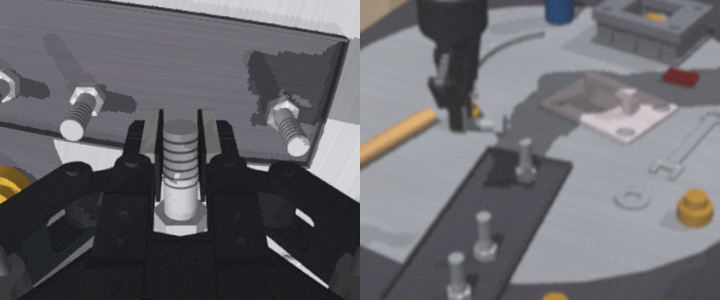

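```bash
python3 -m handwheel '[[[-0.67,-0.045,0.003,0,0],[-0.67,-0.045,0.003,0.03,0],[-0.67,-0.045,0.003,0.065,0],[-0.67,-0.045,0.003,0.065,0],[-0.66,-0.045,0.003,0.065,0],[-0.66,-0.045,0.003,0.065,0],[-0.65,-0.045,0.003,0.065,0],[-0.65,-0.045,0.003,0.065,0],[-0.65,-0.045,0.003,0.065,0],[-0.65,-0.045,0.003,0.065,0]]]'
python3 - <<'E'
from h import *
print(robot.get_state()['ee_pos'])
s=eyes.snapshot('side');cv2.imwrite('pics/s3.png',cv2.resize(s[240:380,180:320],(560,560),interpolation=cv2.INTER_CUBIC)[:,:,::-1])
E
```

```text
time: 6.5
ee_pos: [0.538, 0.2154, 0.0609]
eef_rot: [0.0, 0.991, 0.131, -0.0]
wrist_force: [0.5, 0.5, -1.1]
finger_gap: 0.0151
grasp_force: 14.9
[0.53804228 0.21538079 0.06088603]
```

View pics/s3.png

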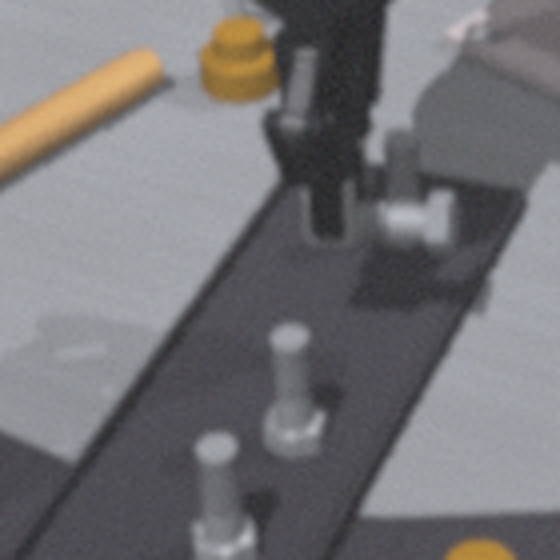

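The bolt is still level between the pads with its head pointing at the robot, and the grip has eased to 15 N. I'll loosen further in small steps and watch the head in the wrist image.

```bash
cat > look.py <<'E'
from h import *
import os
s=robot.get_state();im=eyes.snapshot('wrist').astype(int)
if os.path.exists('ref.npy'): print('diff',np.abs(im-np.load('ref.npy'))[280:420,285:355].mean(axis=2).reshape(4,35,70).mean(axis=(1,2)).round(1))
else: np.save('ref.npy',im)
print(s['finger_gap'],s['grasp_force'],im[280:420:20,320].sum(1)//3)
cv2.imwrite('pics/last.png',im[180:480,140:500,::-1])
E
python3 look.py
python3 -m handwheel '[[[-0.645,0,0,0,0],[-0.645,0,0,0,0],[-0.64,0,0,0,0],[-0.64,0,0,0,0],[-0.64,0,0,0,0],[-0.635,0,0,0,0],[-0.635,0,0,0,0],[-0.635,0,0,0,0],[-0.635,0,0,0,0],[-0.635,0,0,0,0]]]'; python3 look.py
```

```text
0.014956359669164008 14.889349937438965 [111 100 144 138 123 207 121]
time: 7.85
ee_pos: [0.538, 0.2154, 0.0608]
eef_rot: [0.0, 0.991, 0.131, -0.0]
wrist_force: [-0.1, -0.8, -0.8]
finger_gap: 0.0154
grasp_force: 2.6
diff [20.1 30.8 32.6 36.3]
0.01541266902418073 2.641136571764946 [ 89 105 149 208 209 209 205][ WARN:0@2.041] global loadsave.cpp:1063 imwrite_ Unsupported depth image for selected encoder is fallbacked to CV_8U.
[ WARN:0@2.042] global loadsave.cpp:1063 imwrite_ Unsupported depth image for selected encoder is fallbacked to CV_8U.
```

```bash
python3 - <<'E'
from h import *
s=eyes.snapshot('side');w=cv2.imread('pics/last.png')[:,:,::-1]
o=np.hstack([cv2.resize(s[260:330,210:294],(360,300),interpolation=cv2.INTER_CUBIC),w]);cv2.imwrite('pics/s4.png',o[:,:,::-1])
E
```

```text
(no output)
```

View pics/s4.png

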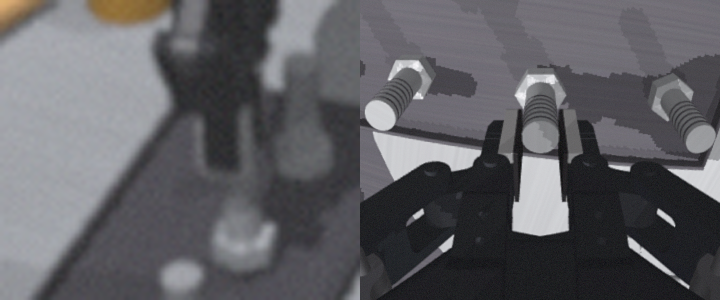

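The bolt has swung head-down and hangs upright between the pads. Now I'll check its position and lower it onto the floor; the light grip will let it slide.

```bash
python3 - <<'E'
from h import *
p=eyes.camera_params('wrist')
for n,px,z in [('tip',(320,314),.071),('headbase',(320,268),.02),('b',(160,292),.058),('c',(481,316),.058)]: print(n,wz(p,px,z).round(4))
E
python3 -m handwheel '[[[-0.637,0,0,0.002,0],[-0.637,0,0,0.004,0],[-0.637,0,0,0.006,0],[-0.637,0,0,0.008,0],[-0.637,0,0,0.01,0],[-0.637,0,0,0.012,0],[-0.637,0,0,0.014,0],[-0.637,0,0,0.016,0],[-0.637,0,0,0.016,0],[-0.637,0,0,0.016,0]]]'; python3 look.py 2>/dev/null
```

```text
tip [0.5403 0.2153 0.071 ]
headbase [0.5389 0.2149 0.02  ]
b [0.5223 0.2884 0.058 ]
c [0.5494 0.1364 0.058 ]
time: 9.2
ee_pos: [0.5393, 0.2157, 0.0459]
eef_rot: [-0.0, 0.991, 0.131, 0.001]
wrist_force: [0.1, 0.1, 6.6]
finger_gap: 0.0159
grasp_force: 5.5
diff [20.8 21.7 27.5 36.1]
0.015873199053988263 5.494362115859985 [101  60 151 149 210 206 206]
```

```bash
python3 -m handwheel '[[[-0.65,0,0,0,0],[-0.65,0,0,-0.005,0],[-0.65,-0.003,0,-0.005,0],[-0.65,-0.005,0,-0.005,0],[-0.65,-0.005,0,-0.005,0],[-0.65,-0.005,0,-0.003,0],[-0.645,-0.005,0,-0.002,0],[-0.64,-0.005,0,-0.001,0],[-0.637,-0.005,0,0,0],[-0.637,-0.005,0,0,0]]]'; python3 look.py 2>/dev/null
python3 -m handwheel '[[[-0.63,0,0,0,0],[-0.625,0,0,0,0],[-0.62,0,0,0,0],[-0.61,0,0,0,0],[-0.59,0,0,0,0],[-0.55,0,0,0,0],[-0.5,0,0,0,0],[-0.4,0,0,0,0],[-0.3,0,0,0,0],[-0.3,0,0,-0.01,0]]]'; python3 look.py 2>/dev/null
```

```text
time: 10.5
ee_pos: [0.5339, 0.2143, 0.0459]
eef_rot: [-0.0, 0.991, 0.131, 0.001]
wrist_force: [-1.7, -0.7, 5.6]
finger_gap: 0.0154
grasp_force: 6.2
diff [20.7 22.8 32.2 36.1]
0.01538956160152088 6.208117604255676 [ 99  62 150 149 210 208 203]
time: 11.8
ee_pos: [0.5325, 0.2139, 0.0546]
eef_rot: [0.0, 0.991, 0.131, -0.001]
wrist_force: [-0.6, 0.8, -1.3]
finger_gap: 0.0301
grasp_force: 0.0
diff [ 31.2  71.9 100.7  61.6]
0.030075221970283516 0.0 [ 95  69 151 209 208 210 205]
```

```bash
python3 -m handwheel '[[[-0.3,0,0,-0.04,0],[-0.3,0,0,-0.08,0],[-0.3,0,0,-0.13,0],[-0.3,0,0,-0.15,0],[-0.3,-0.05,0.1,-0.15,0],[-0.3,-0.05,0.15,-0.15,0],[-0.3,-0.05,0.2,-0.15,0],[-0.3,-0.05,0.25,-0.15,0],[-0.3,-0.05,0.25,-0.15,0],[-0.3,-0.05,0.25,-0.15,0]]]'
python3 - <<'E'
from h import *
s=eyes.snapshot('side');t=eyes.snapshot('top');cv2.imwrite('pics/top5.png',t[:,:,::-1])
o=np.vstack([cv2.resize(t[195:280,120:290],(680,340),interpolation=cv2.INTER_CUBIC),np.hstack([cv2.resize(s[265:395,180:320],(280,260)),cv2.resize(t[186:296,315:515],(400,260),interpolation=cv2.INTER_CUBIC)])])
cv2.imwrite('pics/c5.png',o[:,:,::-1])
print(onz('top',(0,0),0)[:0])
E
```

```text
time: 13.1
ee_pos: [0.5498, -0.0406, 0.2051]
eef_rot: [-0.0, 0.991, 0.13, 0.0]
wrist_force: [0.7, -0.1, 0.9]
finger_gap: 0.0299
grasp_force: 0.0
[]
```

View pics/c5.png

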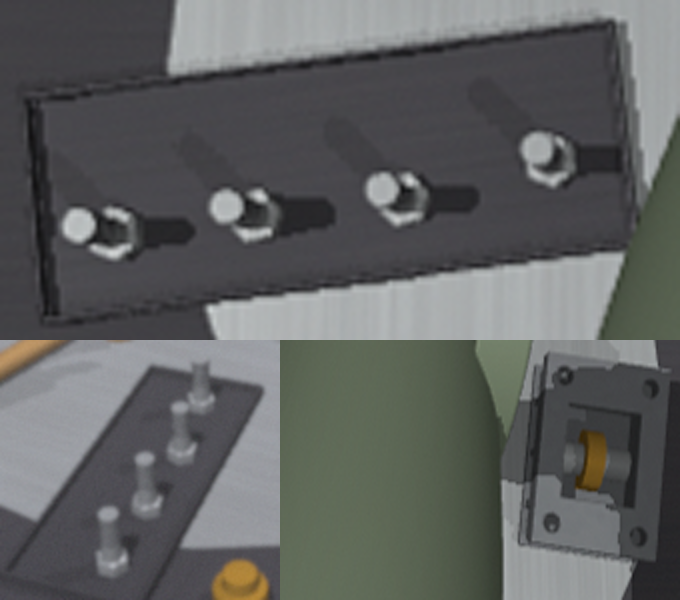

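All four bolts stand in a row, so the first part is done. Now the cover: move over it and align the tool with the handle.

```bash
python3 -m handwheel '[[[-0.05,-0.04,0.0165,0,0.18],[-0.05,-0.04,0.0165,0,0.36],[-0.05,-0.04,0.0165,0.02,0.541],[-0.05,-0.04,0.0165,0.06,0.541],[-0.05,-0.04,0.0165,0.085,0.541],[-0.05,-0.04,0.0165,0.085,0.541],[-0.05,-0.04,0.0165,0.085,0.541],[-0.05,-0.04,0.0165,0.085,0.541],[-0.05,-0.04,0.0165,0.085,0.541],[-0.05,-0.04,0.0165,0.085,0.541]]]'
python3 - <<'E'
from h import *
import pickle
p=eyes.camera_params('wrist');im=eyes.snapshot('wrist');pickle.dump((p,im),open('w6.pkl','wb'));cv2.imwrite('pics/w6.png',im[:,:,::-1])
print(robot.get_state()['ee_pos'])
E
```

```text
time: 14.45
ee_pos: [0.5152, -0.0689, 0.1204]
eef_rot: [-0.001, 0.991, -0.137, 0.001]
wrist_force: [0.2, -0.3, -0.8]
finger_gap: 0.0405
grasp_force: 0.0
[ 0.51512499 -0.06891049  0.1202087 ]
```

View pics/w6.png

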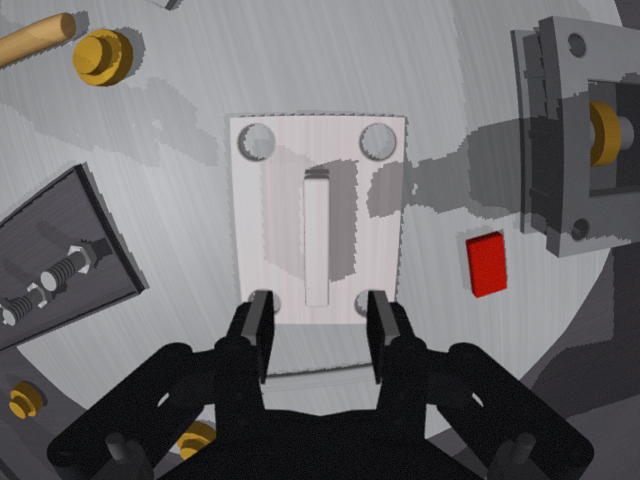

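The wrist view shows the cover squarely ahead, with the handle bar from (317,178) to (317,306), the far holes at (256,142) and (378,141), and the bar between the fingers. Casing thread holes show at (577,45) and (580,230).

```bash
python3 - <<'E'
from h import *
import pickle
p,im=pickle.load(open('w6.pkl','rb'));R=yaw();o=robot.get_state()['ee_pos']
for n,px,z in [('far',(317,178),.047),('near',(317,306),.047),('hL',(256,142),.008),('hR',(378,141),.008),('t1',(577,45),.06),('t2',(580,230),.06)]:
    w=wz(p,px,z);print(n,w.round(4),(R.T@(w-o)).round(4))
E
```

```text
far [ 0.5582 -0.0798  0.047 ] [ 0.0443 -0.0011  0.0732]
near [ 0.4764 -0.0565  0.047 ] [-0.0407 -0.0013  0.0732]
hL [ 0.588  -0.0442  0.008 ] [ 0.0634 -0.0434  0.1123]
hR [ 0.5659 -0.1251  0.008 ] [0.064  0.0405 0.1122]
t1 [ 0.6057 -0.2638  0.06  ] [0.1401 0.1631 0.06  ]
t2 [ 0.4828 -0.2465  0.06  ] [0.0171 0.1798 0.0599]
```

```bash
python3 -m handwheel '[[[-0.05,0.002,-0.001,0.05,0],[-0.05,0.002,-0.001,0.08,0],[-0.05,0.002,-0.001,0.095,0],[-0.05,0.002,-0.001,0.1,0],[-0.05,0.002,-0.001,0.1,0],[-0.6,0.002,-0.001,0.1,0],[-1,0.002,-0.001,0.1,0],[-1,0.002,-0.001,0.1,0],[-1,0.002,-0.001,0.1,0],[-1,0.002,-0.001,0.1,0]]]'
python3 -m handwheel '[[[-1,0,0,-0.01,0],[-1,0,0,-0.03,0],[-1,0,0,-0.05,0],[-1,0,0,-0.07,0],[-1,0,0,-0.09,0],[-1,0,0,-0.11,0],[-1,0,0,-0.12,0],[-1,0,0,-0.12,0],[-1,0,0,-0.12,0],[-1,0,0,-0.12,0]]]'
```

```text
time: 15.75
ee_pos: [0.5182, -0.0687, 0.0211]
eef_rot: [-0.001, 0.991, -0.137, 0.001]
wrist_force: [-0.9, 1.6, 6.1]
finger_gap: 0.0147
grasp_force: 59.7
time: 17.0
ee_pos: [0.5163, -0.0689, 0.139]
eef_rot: [-0.001, 0.991, -0.137, -0.001]
wrist_force: [-0.2, 0.3, -3.6]
finger_gap: 0.0149
grasp_force: 59.0
```

The cover is held (gap 15 mm, 59 N). Carry it over the casing at a safe height.

```bash
python3 -m handwheel '[[[-1,0.01,0.025,-0.01,0],[-1,0.02,0.05,-0.01,-0.03],[-1,0.03,0.08,-0.01,-0.06],[-1,0.042,0.11,-0.01,-0.09],[-1,0.055,0.14,-0.01,-0.12],[-1,0.067,0.17,-0.01,-0.134],[-1,0.076,0.195,-0.01,-0.134],[-1,0.083,0.2125,-0.01,-0.134],[-1,0.083,0.2125,-0.01,-0.134],[-1,0.083,0.2125,-0.01,-0.134]]]'
python3 -m handwheel '[[[-1,0,0,0.01,0],[-1,0,0,0.02,0],[-1,0,0,0.03,0],[-1,0,0,0.037,0],[-1,0,0,0.042,0],[-1,0,0,0.042,0],[-1,0,0,0.042,0],[-1,0,0,0.042,0],[-1,0,0,0.042,0],[-1,0,0,0.042,0]]]'
python3 - <<'E'
from h import *
import pickle
s=robot.get_state();print(s['ee_pos'])
p=eyes.camera_params('wrist');im=eyes.snapshot('wrist');sd=eyes.snapshot('side');t=eyes.snapshot('top');pickle.dump((p,im,sd,t),open('w7.pkl','wb'))
o=np.zeros((600,800,3),np.uint8)
o[:340,:]=cv2.resize(im[100:270,120:520],(800,340),interpolation=cv2.INTER_CUBIC)
o[340:600,:390]=cv2.resize(sd[150:250,290:440],(390,260),interpolation=cv2.INTER_CUBIC)
o[340:600,400:760]=cv2.resize(t[180:310,420:600],(360,260),interpolation=cv2.INTER_CUBIC)
cv2.imwrite('pics/c7.png',o[:,:,::-1])
E
```

```text
time: 18.25
ee_pos: [0.539, -0.295, 0.149]
eef_rot: [-0.002, 0.998, -0.07, -0.0]
wrist_force: [-0.5, -0.0, -3.8]
finger_gap: 0.0151
grasp_force: 59.2
time: 19.5
ee_pos: [0.5394, -0.296, 0.1075]
eef_rot: [-0.001, 0.998, -0.07, 0.0]
wrist_force: [-0.0, -0.0, -3.8]
finger_gap: 0.0146
grasp_force: 59.3
[ 0.53942631 -0.29604047  0.10753581]
```

View pics/c7.png

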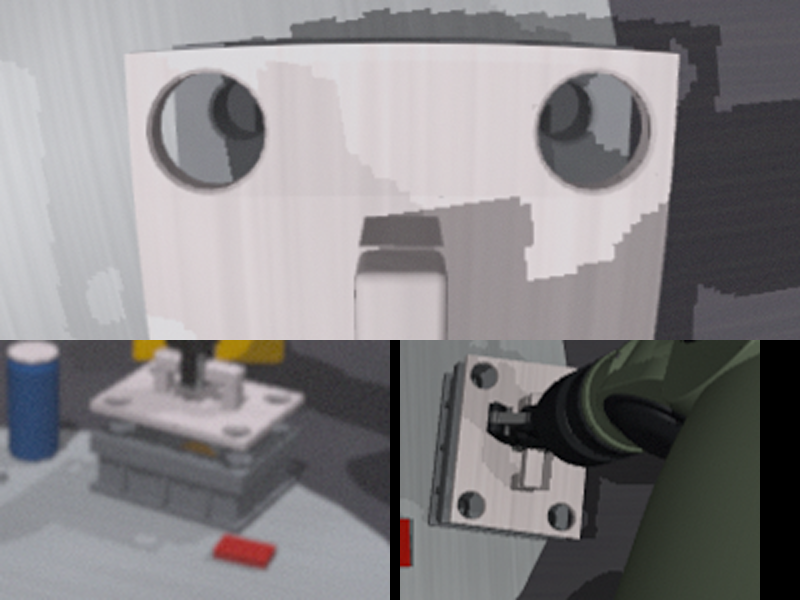

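The picture shows the cover hovering level over the casing. The wrist cover holes are at ≈(223,165) and (417,165), with threads visible through them at ≈(241,154) and (400,154).

```bash
python3 - <<'E'
from h import *
import pickle
p,im,sd,t=pickle.load(open('w7.pkl','rb'));R=yaw();o=robot.get_state()['ee_pos']
print('toolz',R[:,2].round(4))
for n,px,z in [('cL',(223.2,165.5),.0945),('cR',(416.7,164.7),.0945),('tL',(240.5,154),.06),('tR',(400.5,154.5),.06)]:
    w=wz(p,px,z);print(n,w.round(4),(R.T@(w-o)).round(4))
# top view: cover holes (px from crop, scale 2, offset 420,180)
H=[(484,376),(471,504),(561,516)]
Hw=[onz('top',(x-400)/2+420 and ((x-400)/2+420,(y-340)/2+180),.0945) for x,y in H];print(np.round(Hw,4).tolist())
print('diag centre',((Hw[0]+Hw[2])/2).round(4),'yaw',np.degrees(np.arctan2(*(Hw[0]-Hw[1])[[1,0]])).round(2))
E
```

```text
toolz [ 7.0e-04  2.2e-03 -1.0e+00]
cL [ 0.605  -0.2639  0.0945] [ 0.0605 -0.0409  0.0131]
cR [ 0.5938 -0.3464  0.0945] [0.0609 0.0423 0.0129]
tL [ 0.6062 -0.2644  0.06  ] [ 0.0617 -0.0405  0.0476]
tR [ 0.5944 -0.3466  0.06  ] [0.0615 0.0425 0.0474]
[[0.6027, -0.2618, 0.0945], [0.4815, -0.2446, 0.0945], [0.4696, -0.3276, 0.0945]]
diag centre [ 0.5362 -0.2947  0.0945] yaw -8.06
```

```bash
python3 -m handwheel '[[[-1,0.001,0,0.001,0],[-1,0.001,0,0.001,0],[-1,0.001,0,0.001,0],[-1,0.001,0,0.001,0],[-1,0.001,0,0.001,0],[-1,0.001,0,0.001,0],[-1,0.001,0,0.001,0],[-1,0.001,0,0.001,0],[-1,0.001,0,0.001,0],[-1,0.001,0,0.001,0]]]'
python3 - <<'E'
from station import robot,sign_off
s=robot.get_state();print(s['ee_pos'],abs(s['qvel']).max(),s['wrist_force'],s['ft_torque'])
print(sign_off())
E
```

```text
time: 20.9
ee_pos: [0.5404, -0.2961, 0.1064]
eef_rot: [-0.001, 0.998, -0.07, 0.0]
wrist_force: [0.1, -1.0, -3.7]
finger_gap: 0.015
grasp_force: 59.3
[ 0.5403537  -0.29611989  0.10637317] 0.0017345286492219975 [ 0.06371808 -0.98581121 -3.7277484 ] [-0.0092084  -0.00306834 -0.03505521]
the job is handed in; nothing more can be done
None
```

I've handed the job in at about 21 s: all four bolts stand in the tray, and the cover is held still about 25 mm above the casing, level as far as the cameras showed, with its holes within about 1 mm of the threaded holes by my measurements.

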